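# Chuck a leather punch and set the ring nut a quarter turn loose

## Task

Lift the tall slim round punch out of the wooden bin and stand it down through the ring nut into the bench chuck until it rests on the bottom of the bore. Then screw the ring nut clockwise until it bottoms out, back it off a quarter turn so that the punch can still swivel, and finish while still gripping the nut there. Leave the other two pieces in the bin, the glue jar and the maul where they are.

Things in the scene. Friction and masses are not known exactly. Their poses are not given: they have to be found in the camera images.
- punch: the punch blank: a plain steel cylinder, 22 mm diameter, 80 mm tall, 0.15 to 0.31 kg, both ends chamfered about 2 mm; it stands upright in the bin and goes into the chuck the same way up. Origin: centre of its lower end, z along it upward
- bin: open wooden tray fixed to the bench, 140 x 220 mm outside (x by y in its own frame), 45 mm high, walls and floor 5 mm thick; origin: centre of its underside, z up. Three pieces stand in a row along its y axis, 70 mm apart, in an order that varies
- square_die: square steel bar, 26 x 26 mm, 60 mm tall, standing in the bin; leave it. Origin: centre of its underside
- stub_die: stubby steel cylinder, 38 mm diameter, 35 mm tall, standing in the bin; leave it. Origin: centre of its underside
- chuck: bench chuck, fixed: a 100 x 100 x 12 mm dark steel plate with an upright round steel tower of 43 mm diameter whose top is 55 mm above the bench. Origin: centre of the plate's underside, on the tower's axis, z up. The tower's bore is 27 mm wide and its floor is 20 mm above the bench, so a seated punch has its top 100 mm above the bench, about 27 mm above the nut
- ring_nut: knurled aluminium ring nut on the tower, 50 mm outer diameter, 20 mm high, with a through bore of 25 mm on the tower's axis; it cannot come off. Origin: centre of its underside, 52 mm above the bench when the nut has bottomed out (top at 72 mm) and up to 2 mm higher at the start. It goes up and down with the nut but its axes do not turn with it
- nut_turn (a joint): angle of the ring nut on its thread, rad: 0 is bottomed out (a hard stop), growing counter-clockwise seen from above as it is unscrewed, up to 4.5; it starts between 2.0 and 3.0. The nut climbs 4 mm per turn, stays where it is left and turns with about 0.06 N m. A small dark radial rib on its top face, near the rim, shows how far it has been turned
- glue_jar: closed white jar, 60 mm diameter, 75 mm tall, standing on the bench; leave it. Origin: centre of its underside
- maul: dark wooden maul standing on its head, 60 mm diameter, 155 mm tall; leave it. Origin: centre of its underside
There are look-alikes about, which are no part of the job. What is shaped like the punch but orange is not meant.

How it is judged:
By the outcome, as a careful person would: the job done as asked, in the order asked, and still so for the second after the job is handed in, while the arm keeps its last pose, push and grip.
It also fails if it takes over 58 s, if anything falls off the work surface, if the arm or the gripper's body presses on something with over 40 N, if the wrist force passes 120 N, or if a joint passes its speed limit or range.

## Robot

A 6-joint arm with a two-finger parallel gripper is mounted at the origin on the work surface. World frame = base frame: x ahead of the robot, y to its left, z up, the work surface at z = 0. Lengths are in mm, angles in degrees, forces in N, time in s.
With the tool pointing down it reaches from about 300 to 850 mm from the base axis. Payload 4.2 kg.
Tool frame: the origin (TCP) lies at the very end of the fingers, on their centre line; the grasp point (between the pads) lies 19 mm behind it; z points along the fingers, x is the direction in which the jaws open and shut, and the axes are right-handed (so a half turn about z gives the same grasp; the last joint's range is limited). The gripper opens to 91 mm and grips with 3 to 60 N. Pads are 32 mm wide; open, the fingers measure 118 mm over their backs; the gripper's body (76 mm by 178 mm) begins 60 mm behind the grasp point.
Start: joints at [-69.557, 18.312, 89.639, -0, 72.044, -1.146], TCP at [211.574, -534.677, 213.976] pointing down, gripper open.
Joint ranges: [-177.97, 177.97], [-48.28, 115.42], [12.27, 149.76], [-77.06, 257.06], [2.81, 150.46], [-146.56, 146.56]. Speed limits (degrees/s): [147.25, 147.25, 180, 180, 180, 180].

## Interface

Orientations are given as [roll, pitch, yaw] about the fixed x, y, z axes, in that order (R = Rz(yaw) Ry(pitch) Rx(roll)).
In Python, from workcell import env gives the robot as it stands.
- The arm moves only by the tool servo_tool, never from a script. Its argument "plan" is a list of rows, each a list of 3 entries, a list of its own where there are three numbers: the turn, a rotation vector about the tool's x, y, z in degrees, then the shift along the tool's x, y, z in mm, then the finger opening in mm, from 0 to 91.2. In form: [[[ax, ay, az], [dx, dy, dz], claw], ...]. A call has exactly 10 rows; each row shifts and turns the pose as measured when the row begins, along the tool's axes as they then stand; what a row does not reach is not made up. A row lasts 1/8 s, in which the tool goes at most 62.5 mm and 10.7 degrees, less where a joint would pass 70% of its speed; a pose out of reach is approached as far as the arm can. A call with a gripper value outside its range is refused whole. The fingers move at their own pace and stop on an object; "squeeze" is the grip in N (left out, the last holds). Time passes only in rows, so rows that do not move let the fingers close, or fill a call up. It gives the time, the measured TCP pose, the force and the opening at its end, in the units of the state.
- env.state(): the state, without advancing time (a new reading comes with each control period).
- env.grab_frame(name): name is "scene" or "top" or "wrist"; returns a dict with "pixels" (480x640x3 uint8, red, green, blue), "intrinsics" (3x3 intrinsics, pixels), "distortion" ([k1, k2, p1, p2, k3] as OpenCV has them; the pictures are not rectified), "eye" and "attitude" of the camera in the world. Camera axes: x right, y up, looking along -z (the intrinsics and any distortion apply to the point x, -y, -z); pixel columns grow to the right and rows downward; lengths in mm; the calibration is good to about 2 mm. A picture is of the moment at which its call begins. There is no depth.
- env.job_done(): hands the job in, once; it reports no verdict.
The state is a dict: "time_s": time; "qpos": joint angles; "qvel": joint speeds; "effort": joint torques, N m; "ee_pos": TCP position; "ee_rot": TCP orientation; "force": force on the tool from outside, world axes, zero at the start; "torque": the same for the moment, N m; "gripper_width": finger opening in mm.
Only numpy, scipy, OpenCV 4.12 (cv2) and the standard library are available. Lean on these libraries where they do the work, as an engineer would, in place of code of your own. Each camera call takes 0.05 s, during which the arm holds its last target.

## Working session

There is one attempt and no reset: what is moved stays moved. The work goes in short steps, Python scripts to look and compute and a tool call to move; the robot and the scene stay as the last step left them, time stands still between calls to the robot, and variables do not carry over. Pictures are saved under pics/ and viewed, and the job is handed in when it is done.

Besides the shell and the picture viewer there is one more tool, called after "Request:" as name([rows], argument=value, ...), one row to a line, values as JSON. servo_tool: Moves the arm, as the interface text tells. Its arguments: {"type":"object","properties":{"plan":{"type":"array"},"squeeze":{"type":"number"}},"required":["plan"]}

```bash
ls; mkdir -p pics
cat > h.py <<'E'
import numpy as np, cv2, json
from workcell import env
def grab(n,f=None):
    d=env.grab_frame(n)
    if f: cv2.imwrite('pics/'+f,cv2.cvtColor(d['pixels'],cv2.COLOR_RGB2BGR))
    return d
E
python3 - <<'E'
from h import *
print(env.state())
for n in('scene','top','wrist'):
    d=grab(n,n+'0.png'); print(n,{k:v for k,v in d.items() if k!='pixels'})
E
```

```text
pics
{'time_s': 0.0, 'qpos': array([-6.95579384e+01,  1.83500090e+01,  8.97085671e+01, -2.68205717e-04,
        7.20441409e+01, -1.14486914e+00]), 'qvel': array([-0.06763383,  0.00992875,  0.01766248,  0.00086313, -0.00230818,
       -0.02380497]), 'effort': array([-1.67573235e-04, -4.12453651e+01, -2.31974888e+01,  7.27161602e-02,
        4.54621157e-02, -1.93795590e-04]), 'ee_pos': array([ 211.37406146, -534.17064843,  213.12201172]), 'ee_rot': array([-1.79998203e+02,  1.02701633e-01, -6.84129848e+01]), 'force': array([ 0.09686838, -0.44158253,  0.03706961]), 'torque': array([0.03453422, 0.01104385, 0.02113483]), 'gripper_width': 91.39835845368283}
scene {'intrinsics': array([[491.5506891 ,   0.        , 312.46569448],
       [  0.        , 491.5506891 , 236.00156204],
       [  0.        ,   0.        ,   1.        ]]), 'distortion': array([0.0376589, 0.       , 0.       , 0.       , 0.       ]), 'eye': array([1269.48310194,  259.83956244, 1029.64964894]), 'attitude': array([ 36.11739065,  -0.29297508, 115.66595183])}
top {'intrinsics': array([[587.27630563,   0.        , 317.99229281],
       [  0.        , 587.27630563, 243.96455448],
       [  0.        ,   0.        ,   1.        ]]), 'distortion': array([-0.16850393,  0.        ,  0.        ,  0.        ,  0.        ]), 'eye': array([ 347.13418456,  -58.85090191, 1216.50757391]), 'attitude': array([ 1.25868192e+01, -7.55675490e-02, -9.13195713e+01])}
wrist {'intrinsics': array([[335.04247641,   0.        , 313.09009748],
       [  0.        , 335.04247641, 239.26694676],
       [  0.        ,   0.        ,   1.        ]]), 'distortion': array([-0.01556094,  0.        ,  0.        ,  0.        ,  0.        ]), 'eye': array([ 275.17736623, -510.28044682,  384.35663682]), 'attitude': array([-1.41208629e+01,  1.11813903e-03, -6.84077687e+01])}
```

View pics/scene0.png

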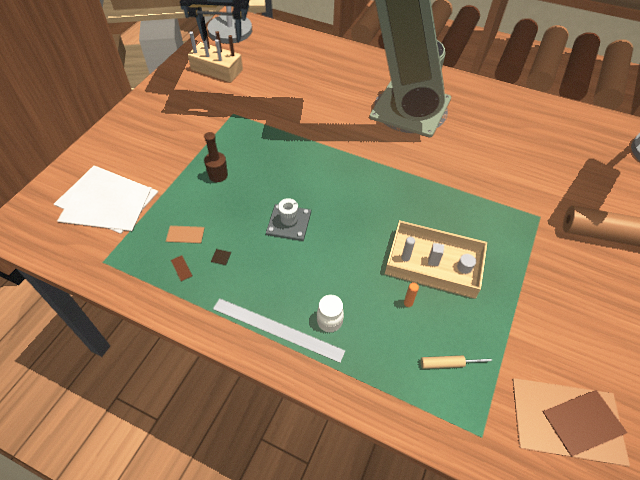

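View pics/top0.png

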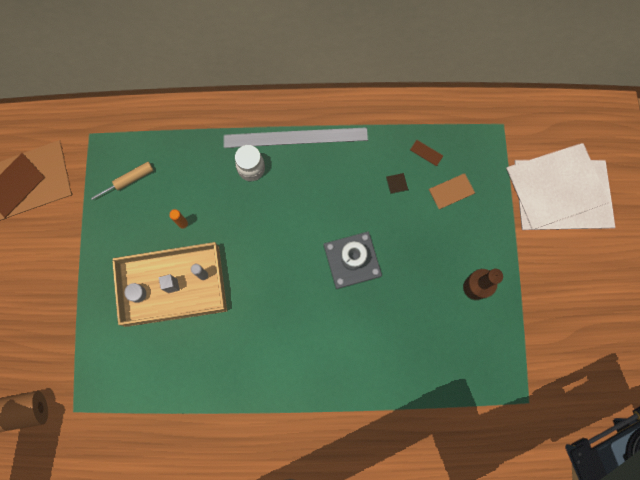

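View pics/wrist0.png

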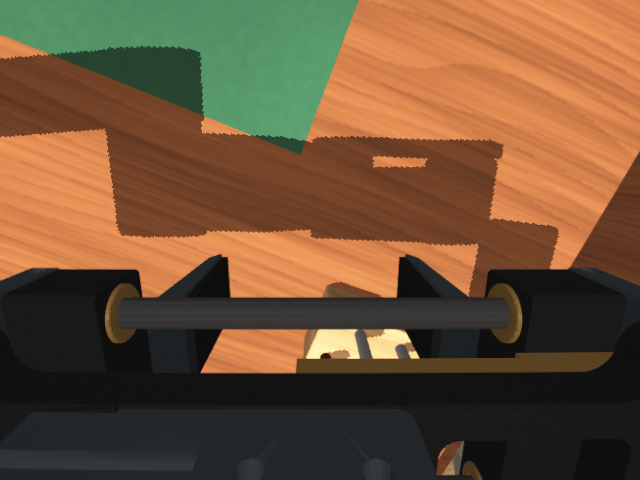

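The scene and top views both show the bin with three grey pieces. In the top view the slim one is at (197,270), the square one at (168,283) and the stubby one at (135,292). An orange cylinder stands outside the bin at (178,217). The chuck nut is at (354,254), the jar at (250,162) and the maul at (482,284).

Candidates for the punch are the slim grey cylinder (197,270) and the orange look-alike (178,217). The grey one fits because it is steel and in the bin. I'll confirm with a crop.

Run:
```python
import cv2,numpy as np
a=cv2.imread('pics/top0.png');s=cv2.imread('pics/scene0.png')
f=lambda i,x,y,w,h:cv2.resize(i[y:y+h,x:x+w],(400,300),interpolation=cv2.INTER_CUBIC)
cv2.imwrite('pics/crop0.png',np.vstack([np.hstack([f(a,108,200,128,96*128//128),f(a,322,224,64,48*64//64)]),np.hstack([f(s,380,215,120,90),f(s,258,185,64,48)])]))
```

```text
(no output)
```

View pics/crop0.png

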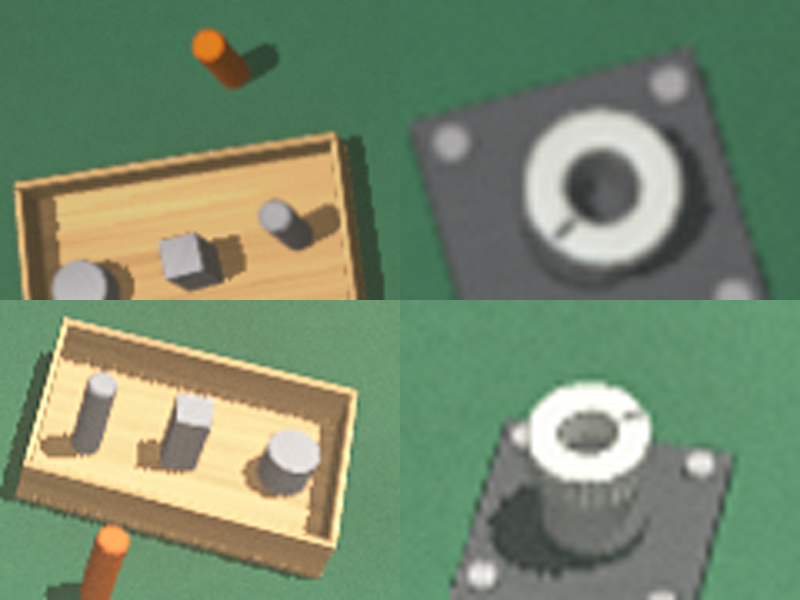

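The crop confirms it: a slim round grey piece at top-view (197,269), with the orange one clearly separate. The nut's rib is at about (347,261).

```bash
cat >> h.py <<'E'
from scipy.spatial.transform import Rotation as R
def ray(d,uv):
    p=cv2.undistortPoints(np.array([[uv]],float),d['intrinsics'],d['distortion'])[0,0]
    v=R.from_euler('xyz',d['attitude'],degrees=True).as_matrix()@np.array([p[0],-p[1],-1.])
    return np.array(d['eye']),v
def onz(d,uv,z):
    e,v=ray(d,uv); return e+v*(z-e[2])/v[2]
def proj(d,P):
    M=R.from_euler('xyz',d['attitude'],degrees=True).as_matrix()
    c=M.T@(np.array(P,float)-d['eye']); c=c*[1,-1,-1]
    return cv2.projectPoints(c[None],np.zeros(3),np.zeros(3),d['intrinsics'],d['distortion'])[0].ravel()
E
python3 - <<'E'
from h import *
T=grab('top');S=grab('scene')
def blobs(d,x,y,w,h,lo,hi,sat,name):
    i=d['pixels'][y:y+h,x:x+w]; hsv=cv2.cvtColor(i,cv2.COLOR_RGB2HSV)
    m=((hsv[...,2]>=lo)&(hsv[...,2]<=hi)&(hsv[...,1]<sat)).astype(np.uint8)
    cs,_=cv2.findContours(m,0,cv2.CHAIN_APPROX_NONE)
    for c in cs:
        if cv2.contourArea(c)>15:
            el=cv2.fitEllipse(c) ; print(name,cv2.contourArea(c),np.round([el[0][0]+x,el[0][1]+y],1),np.round(el[1],1))
# punch area values
i=T['pixels'][262:280,188:210]; print(i.mean(2).astype(int))
blobs(T,188,258,24,24,140,255,45,'punch top')
blobs(T,325,230,60,60,200,255,60,'nut top')
blobs(T,110,258,75,50,140,255,45,'others')
blobs(S,400,225,20,45,150,255,45,'punch scene')
blobs(S,270,190,45,40,215,255,60,'nut scene')
for n,p,z in(('punch',(197,269.4),85),('nut',(354.6,254.1),73.5),('rib',(347.5,261),73.5),('jar',(248,157),75),('maul',(495,276),155),('orange',(175.5,214.5),80),('sq',(167,280),65)):print(n,onz(T,p,z).round(1))
print('binTop corners',[onz(T,p,45)[:2].round(0) for p in((113,259),(215,244),(225,309),(119,324))])
E
```

```text
[[179 178 176 174 172 173 172 172 173 172 174 173 173 173 174 173 173 172
  174 173 174 174]
 [176 173 174 174 172 173 166 155 157 163 172 174 176 176 175 175 175 175
  175 177 176 174]
 [172 174 176 174 171 164 157 151 154 152 153 161 173 175 177 177 177 177
  175 177 176 175]
 [174 176 177 173 165 167 170 170 170 165 155 142 143 168 176 178 176 174
  173 175 176 173]
 [178 179 176 168 168 174 178 177 177 176 171 148 119 133 165 175 174 176
  176 174 170 144]
 [177 177 171 164 172 178 178 179 178 179 179 164 130 103 128 166 176 176
  173 146 132 108]
 [175 176 168 164 172 176 176 177 177 179 180 169 137  92  89 133 163 147
  133 108 101  98]
 [175 175 168 163 174 175 175 175 176 176 180 171 141  94  68  89 114 107
   99  97  95  96]
 [174 174 170 163 169 175 177 176 174 174 175 161 128  89  69  70  73  80
   93  96  96  96]
 [175 175 172 161 167 173 174 177 177 176 167 144 111  79  68  68  66  70
   79  91  96  95]
 [176 176 174 171 164 166 171 174 174 169 150 124  88  71  69  70  68  67
   69  81  92  94]
 [173 171 171 169 161 153 153 151 136 122 116  96  76  70  69  68  69  68
   
[... 396 characters left out ...]
4 166 166 167 166 169 168 169 165 149 115  87  78  76  72  71  71
   81  98 144 166]
 [168 168 170 168 170 170 170 169 168 169 168 159 129  97  85  81  86 109
  144 157 168 170]]
punch top 59.5 [195.3 268.5] [8.4 9.3]
nut top 208.0 [353.9 253.5] [20.4 21.1]
others 214.5 [132.9 291.8] [16.2 17. ]
others 121.0 [165.3 281.5] [12.7 13.4]
punch scene 37.5 [410.4 240. ] [6.4 7.8]
nut scene 204.5 [287.5 206. ] [14.6 18. ]
punch [553.8 173.3  85. ]
nut [ 580.  -138.5   73.5]
rib [ 566.3 -123.9   73.5]
jar [789.8  74.5  75. ]
maul [ 515.5 -393.5  155. ]
orange [668.5 221.1  80. ]
sq [537.  238.1  65. ]
binTop corners [array([586., 360.]), array([613., 145.]), array([479., 123.]), array([451., 341.])]
```

Run:
```python
from h import *
T=grab('top');S=grab('scene')
def tri(a,b):
    e,v=ray(T,a);f,w=ray(S,b); v/=np.linalg.norm(v);w/=np.linalg.norm(w)
    t=np.linalg.lstsq(np.c_[v,-w],f-e,rcond=None)[0]; p,q=e+v*t[0],f+w*t[1]; return ((p+q)/2).round(1),np.linalg.norm(p-q).round(1)
print(tri((195.6,268.5),(410.4,240)),onz(T,(195.6,268.5),84),onz(S,(410.4,240),84))
print(tri((353.9,253.5),(288,205.5)),onz(T,(353.9,253.5),73.5),onz(S,(288,205.5),73.5))
W=grab('wrist');st=env.state()
Rt=R.from_euler('xyz',st['ee_rot'],degrees=True); print(Rt.as_matrix().round(3)); 
print('cam in tool',Rt.inv().apply(W['eye']-st['ee_pos']).round(1))
```

```text
(array([555.4, 177.7,  84.1]), np.float64(2.8)) [555.82550492 176.29306725  84.        ] [554.82106255 178.96666435  84.        ]
(array([ 580.5, -135.8,   74.2]), np.float64(2.9)) [ 581.20197127 -137.17248621   73.5       ] [ 579.64496105 -134.65095898   73.5       ]
[[ 0.368 -0.93  -0.   ]
 [-0.93  -0.368  0.   ]
 [-0.     0.    -1.   ]]
cam in tool [   0.9  -68.1 -171. ]
```

```bash
cat >> h.py <<'E'
def plan(target,yaw,n,dry=None):
    """tool-frame rows: rotate+translate to target over n rows; straight-down tool"""
    s=env.state(); p=np.array(s['ee_pos']); Rt=R.from_euler('xyz',s['ee_rot'],degrees=True)
    G=R.from_euler('xyz',[180,0,yaw],degrees=True)
    rv=(Rt.inv()*G).as_rotvec(degrees=True)
    print('t',s['time_s'],'pos',p.round(1),'rot',s['ee_rot'].round(2),'w',round(s['gripper_width'],1),'F',s['force'].round(1),'T',s['torque'].round(2),'j6',s['qpos'][5].round(1))
    d=(np.array(target)-p)/n
    for i in range(n):
        Ri=Rt*R.from_rotvec(rv*i/n,degrees=True)
        print((rv/n).round(1).tolist(),Ri.inv().apply(d).round(1).tolist())
E
python3 -c "
from h import *
plan((520,160,200),7,18)"
```

```text
t 0.4 pos [ 211.6 -534.6  213.9] rot [ 1.800e+02  1.000e-02 -6.841e+01] w 90.9 F [-0.6 -0.2  0.3] T [ 0.02 -0.03  0.06] j6 -1.1
[-0.0, 0.0, -4.2] [-29.6, -30.1, 0.8]
[-0.0, 0.0, -4.2] [-27.3, -32.2, 0.8]
[-0.0, 0.0, -4.2] [-24.9, -34.1, 0.8]
[-0.0, 0.0, -4.2] [-22.3, -35.8, 0.8]
[-0.0, 0.0, -4.2] [-19.6, -37.4, 0.8]
[-0.0, 0.0, -4.2] [-16.9, -38.7, 0.8]
[-0.0, 0.0, -4.2] [-14.0, -39.8, 0.8]
[-0.0, 0.0, -4.2] [-11.0, -40.8, 0.8]
[-0.0, 0.0, -4.2] [-8.0, -41.5, 0.8]
[-0.0, 0.0, -4.2] [-5.0, -41.9, 0.8]
[-0.0, 0.0, -4.2] [-1.9, -42.2, 0.8]
[-0.0, 0.0, -4.2] [1.2, -42.2, 0.8]
[-0.0, 0.0, -4.2] [4.3, -42.0, 0.8]
[-0.0, 0.0, -4.2] [7.3, -41.6, 0.8]
[-0.0, 0.0, -4.2] [10.3, -40.9, 0.8]
[-0.0, 0.0, -4.2] [13.3, -40.1, 0.8]
[-0.0, 0.0, -4.2] [16.2, -39.0, 0.8]
[-0.0, 0.0, -4.2] [19.0, -37.7, 0.8]
```

Request:
servo_tool([
  [[0,0,-4.2],[-29.6,-30.1,0.8],60],
  [[0,0,-4.2],[-27.3,-32.2,0.8],60],
  [[0,0,-4.2],[-24.9,-34.1,0.8],60],
  [[0,0,-4.2],[-22.3,-35.8,0.8],60],
  [[0,0,-4.2],[-19.6,-37.4,0.8],60],
  [[0,0,-4.2],[-16.9,-38.7,0.8],60],
  [[0,0,-4.2],[-14,-39.8,0.8],60],
  [[0,0,-4.2],[-11,-40.8,0.8],60],
  [[0,0,-4.2],[-8,-41.5,0.8],60],
  [[0,0,-4.2],[-5,-41.9,0.8],60],
], squeeze=30)

```text
time_s: 1.65
ee_pos: [383.5, -138.3, 206.1]
ee_rot: [180.0, -0.3, -25.4]
force: [0.9, 0.8, 0.6]
gripper_width: 60.3
```

```bash
python3 -c "
from h import *
plan((520,160,200),7,10)"
```

```text
t 1.65 pos [ 383.5 -138.3  206.1] rot [179.96  -0.33 -25.4 ] w 60.3 F [0.9 0.8 0.6] T [-0.   -0.15 -0.02] j6 4.0
[0.0, -0.0, -3.2] [-0.5, -32.8, 0.6]
[0.0, -0.0, -3.2] [1.4, -32.8, 0.6]
[0.0, -0.0, -3.2] [3.2, -32.6, 0.6]
[0.0, -0.0, -3.2] [5.1, -32.4, 0.6]
[0.0, -0.0, -3.2] [6.9, -32.1, 0.6]
[0.0, -0.0, -3.2] [8.7, -31.6, 0.6]
[0.0, -0.0, -3.2] [10.5, -31.1, 0.6]
[0.0, -0.0, -3.2] [12.2, -30.4, 0.6]
[0.0, -0.0, -3.2] [13.9, -29.7, 0.6]
[0.0, -0.0, -3.2] [15.6, -28.9, 0.6]
```

Request:
servo_tool([
  [[0,0,-3.2],[-0.5,-32.8,0.6],60],
  [[0,0,-3.2],[1.4,-32.8,0.6],60],
  [[0,0,-3.2],[3.2,-32.6,0.6],60],
  [[0,0,-3.2],[5.1,-32.4,0.6],60],
  [[0,0,-3.2],[6.9,-32.1,0.6],60],
  [[0,0,-3.2],[8.7,-31.6,0.6],60],
  [[0,0,-3.2],[10.5,-31.1,0.6],60],
  [[0,0,-3.2],[12.2,-30.4,0.6],60],
  [[0,0,-3.2],[13.9,-29.7,0.6],60],
  [[0,0,-3.2],[15.6,-28.9,0.6],60],
])

```text
time_s: 2.9
ee_pos: [521.9, 172.4, 201.4]
ee_rot: [179.7, -0.5, 7.9]
force: [0.2, -0.7, -0.5]
gripper_width: 60.2
```

```bash
python3 -c "
from h import *
W=grab('wrist','w1.png'); print(W['eye'],W['attitude'],proj(W,(555.4,177.7,85)))
plan((555.4,177.7,150),7,10)"
```

```text
[510.57278978 240.13236233 372.15567746] [-14.55334582  -0.59821655   7.86421052] [350.35971809 231.95272912]
t 2.95 pos [523.7 176.1 201.2] rot [179.89  -0.67   8.01] w 60.2 F [2.4 2.8 1.1] T [ 0.14 -0.28 -0.05] j6 9.6
[0.0, -0.1, 0.1] [3.1, 0.3, 5.2]
[0.0, -0.1, 0.1] [3.1, 0.3, 5.1]
[0.0, -0.1, 0.1] [3.1, 0.3, 5.1]
[0.0, -0.1, 0.1] [3.1, 0.3, 5.1]
[0.0, -0.1, 0.1] [3.1, 0.3, 5.1]
[0.0, -0.1, 0.1] [3.1, 0.2, 5.1]
[0.0, -0.1, 0.1] [3.1, 0.2, 5.1]
[0.0, -0.1, 0.1] [3.1, 0.2, 5.1]
[0.0, -0.1, 0.1] [3.2, 0.2, 5.1]
[0.0, -0.1, 0.1] [3.2, 0.2, 5.1]
```

View pics/w1.png

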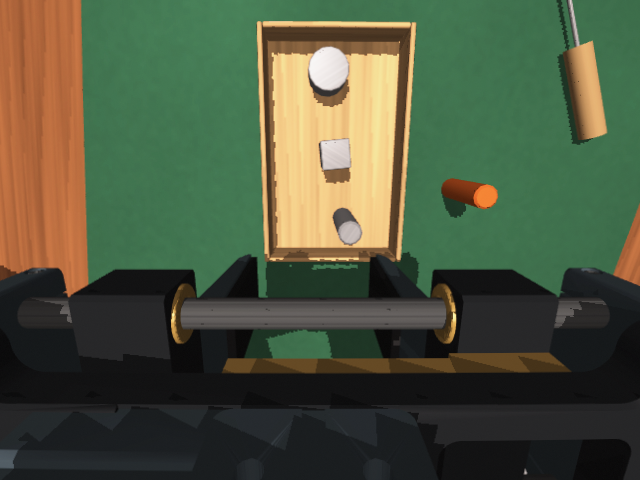

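The wrist view shows the punch top at (349,232), against a predicted (350,232), so position (555,178) holds. I'll move over it.

Request:
servo_tool([
  [[0,0,0],[5,0.3,8],50],
  [[0,0,0],[5,0.3,8],50],
  [[0,0,0],[5,0.3,8],50],
  [[0,0,0],[5,0.3,8],50],
  [[0,0,0],[5,0.3,8],50],
  [[0,0,0],[4,0.3,8],50],
  [[0,-0.3,0],[2,0,3],50],
  [[0,-0.3,0],[0,0,0],50],
  [[0,0,0],[0,0,0],50],
  [[0,0,0],[0,0,0],50],
])

```text
time_s: 4.2
ee_pos: [556.7, 176.8, 146.5]
ee_rot: [179.8, 0.1, 7.9]
force: [0.5, -0.1, 0.2]
gripper_width: 50.2
```

```bash
python3 -c "
from h import *
plan((555.4,177.7,63),7,10)
W=grab('wrist','w2.png'); print(proj(W,(555.4,177.7,85)))
"
```

```text
t 4.2 pos [556.7 176.8 146.5] rot [1.7984e+02 7.0000e-02 7.8700e+00] w 50.2 F [ 0.5 -0.1  0.2] T [-0.   -0.16 -0.01] j6 8.8
[0.0, 0.0, 0.1] [-0.1, -0.1, 8.4]
[0.0, 0.0, 0.1] [-0.1, -0.1, 8.4]
[0.0, 0.0, 0.1] [-0.1, -0.1, 8.4]
[0.0, 0.0, 0.1] [-0.1, -0.1, 8.4]
[0.0, 0.0, 0.1] [-0.1, -0.1, 8.4]
[0.0, 0.0, 0.1] [-0.1, -0.1, 8.4]
[0.0, 0.0, 0.1] [-0.1, -0.1, 8.4]
[0.0, 0.0, 0.1] [-0.1, -0.1, 8.4]
[0.0, 0.0, 0.1] [-0.1, -0.1, 8.4]
[0.0, 0.0, 0.1] [-0.1, -0.1, 8.4]
[311.60251385 249.07099288]
```

View pics/w2.png

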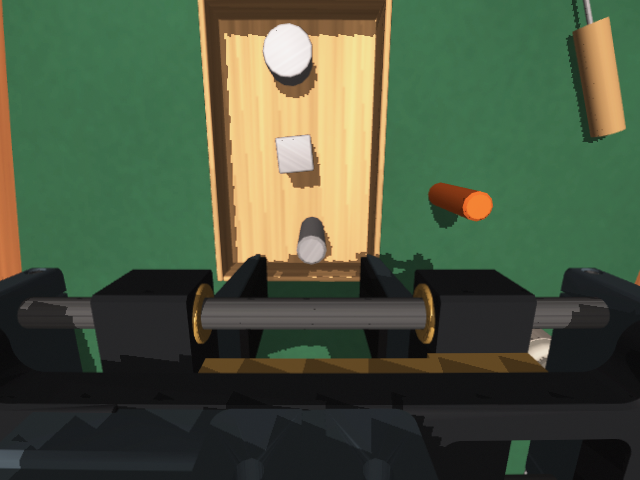

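The punch top is at (312,249) as predicted, centred between the fingers. I'll descend.

Request:
servo_tool([
  [[0,0,0.1],[-0.2,-0.1,11],50],
  [[0,0,0.1],[-0.2,-0.1,11],50],
  [[0,0,0],[-0.2,-0.1,11],50],
  [[0,0,0],[-0.2,-0.1,11],50],
  [[0,0,0],[-0.2,-0.1,11],50],
  [[0,0,0],[-0.2,-0.1,11],50],
  [[0,0,0],[-0.2,0,8],50],
  [[0,0,0],[0,0,4],50],
  [[0,0,0],[0,0,0],50],
  [[0,0,0],[0,0,0],50],
])

```text
time_s: 5.5
ee_pos: [554.6, 176.9, 62.5]
ee_rot: [179.8, 0.1, 7.7]
force: [-0.5, -0.3, 0.4]
gripper_width: 50.0
```

```bash
python3 -c "
from h import *
plan((555.4,177.7,63),7,1)
"
```

```text
t 5.5 pos [554.6 176.9  62.5] rot [1.7983e+02 1.2000e-01 7.6700e+00] w 50.0 F [-0.5 -0.3  0.4] T [ 0.02 -0.02 -0.02] j6 9.1
[0.2, 0.1, 0.7] [0.9, -0.7, -0.5]
```

Request:
servo_tool([
  [[0.2,0.1,0],[0.8,-0.7,-0.3],50],
  [[0,0,0],[0,0,0],30],
  [[0,0,0],[0,0,0],18],
  [[0,0,0],[0,0,0],16],
  [[0,0,0],[0,0,0],16],
  [[0,0,0],[0,0,0],16],
  [[0,0,0],[0,0,0],16],
  [[0,0,0],[0,0,0],16],
  [[0,0,0],[0,0,0],16],
  [[0,0,0],[0,0,0],16],
], squeeze=35)

```text
time_s: 6.75
ee_pos: [555.7, 177.9, 63.9]
ee_rot: [-179.9, -0.1, 7.7]
force: [-1.6, 1.1, 0.4]
gripper_width: 20.8
```

```bash
python3 -c "
from h import *
plan((555.4,177.7,180),7,10)
grab('wrist','w3.png')"
```

```text
t 6.75 pos [555.7 177.9  63.9] rot [-1.7995e+02 -6.0000e-02  7.6700e+00] w 20.8 F [-1.6  1.1  0.4] T [ 0.   -0.04 -0.04] j6 8.9
[-0.0, -0.0, 0.1] [-0.0, 0.0, -11.6]
[-0.0, -0.0, 0.1] [-0.0, 0.0, -11.6]
[-0.0, -0.0, 0.1] [-0.0, 0.0, -11.6]
[-0.0, -0.0, 0.1] [-0.0, 0.0, -11.6]
[-0.0, -0.0, 0.1] [-0.0, 0.0, -11.6]
[-0.0, -0.0, 0.1] [-0.0, 0.0, -11.6]
[-0.0, -0.0, 0.1] [-0.0, 0.0, -11.6]
[-0.0, -0.0, 0.1] [-0.0, 0.0, -11.6]
[-0.0, -0.0, 0.1] [-0.0, 0.0, -11.6]
[-0.0, -0.0, 0.1] [-0.0, 0.0, -11.6]
```

Request:
servo_tool([
  [[0,0,0],[0,0,-5],16],
  [[0,0,0],[0,0,-10],16],
  [[0,0,0],[0,0,-14],16],
  [[0,0,0],[0,0,-14],16],
  [[0,0,0],[0,0,-14],16],
  [[0,0,0],[0,0,-14],16],
  [[0,0,0],[0,0,-14],16],
  [[0,0,0],[0,0,-14],16],
  [[0,0,0],[0,0,-14],16],
  [[0,0,0],[0,0,-5],16],
])

```text
time_s: 8.05
ee_pos: [555.3, 177.7, 190.2]
ee_rot: [-179.9, -0.1, 7.7]
force: [0.3, -0.1, -3.1]
gripper_width: 21.1
```

```bash
python3 -c "
from h import *
grab('wrist','w4.png');S=grab('scene')
cv2.imwrite('pics/s4.png',cv2.resize(S['pixels'][150:350,300:567,::-1],(800,600)))
plan((580.5,-135.8,165),45,14)"
```

```text
t 8.15 pos [555.2 177.6 189.6] rot [-1.7995e+02 -4.0000e-02  7.6700e+00] w 20.8 F [ 0.5 -0.1 -3.4] T [-0.04 -0.11  0.03] j6 8.9
[-0.0, -0.0, -2.7] [-1.2, 22.4, 1.7]
[-0.0, -0.0, -2.7] [-2.2, 22.4, 1.7]
[-0.0, -0.0, -2.7] [-3.3, 22.2, 1.7]
[-0.0, -0.0, -2.7] [-4.3, 22.0, 1.7]
[-0.0, -0.0, -2.7] [-5.3, 21.8, 1.7]
[-0.0, -0.0, -2.7] [-6.3, 21.5, 1.7]
[-0.0, -0.0, -2.7] [-7.3, 21.2, 1.7]
[-0.0, -0.0, -2.7] [-8.3, 20.9, 1.7]
[-0.0, -0.0, -2.7] [-9.3, 20.5, 1.7]
[-0.0, -0.0, -2.7] [-10.2, 20.0, 1.7]
[-0.0, -0.0, -2.7] [-11.1, 19.5, 1.7]
[-0.0, -0.0, -2.7] [-12.0, 19.0, 1.7]
[-0.0, -0.0, -2.7] [-12.9, 18.4, 1.8]
[-0.0, -0.0, -2.7] [-13.7, 17.8, 1.8]
```

View pics/s4.png

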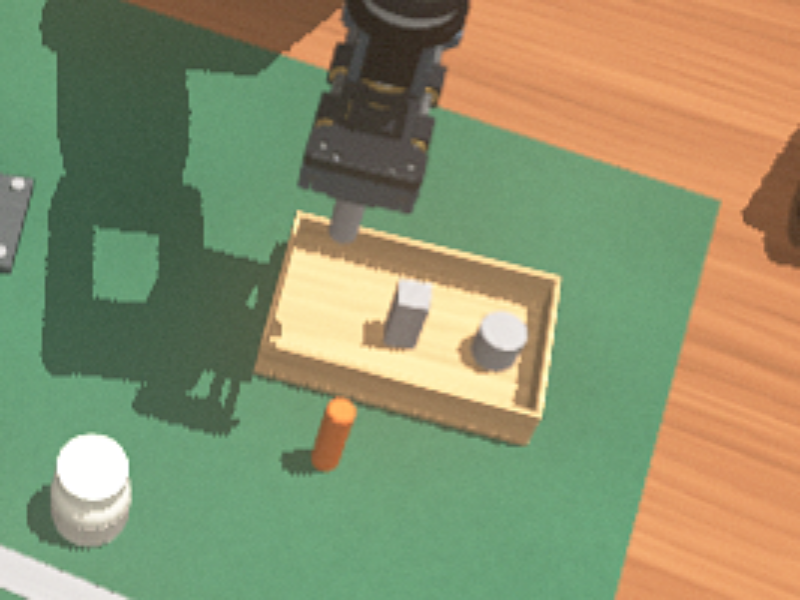

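View pics/w4.png

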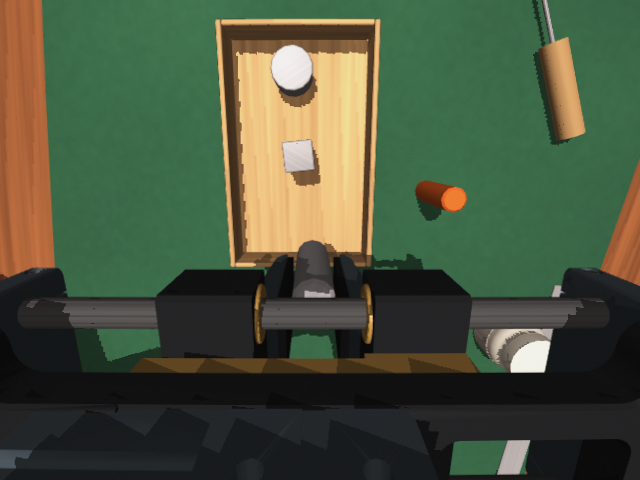

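The punch is held upright with about 3 N of weight, and the other two pieces are untouched. I'll transfer to above the chuck at yaw 90.

```bash
python3 -c "
from h import *
plan((580.5,-135.8,175),90,16)"
```

```text
t 8.15 pos [555.2 177.6 189.6] rot [-1.7995e+02 -4.0000e-02  7.6700e+00] w 20.8 F [ 0.5 -0.1 -3.4] T [-0.04 -0.11  0.03] j6 8.9
[-0.0, -0.0, -5.1] [-1.0, 19.6, 0.9]
[-0.0, -0.0, -5.1] [-2.8, 19.5, 0.9]
[-0.0, -0.0, -5.1] [-4.5, 19.1, 0.9]
[-0.0, -0.0, -5.1] [-6.2, 18.6, 0.9]
[-0.0, -0.0, -5.1] [-7.9, 18.0, 0.9]
[-0.0, -0.0, -5.1] [-9.5, 17.2, 0.9]
[-0.0, -0.0, -5.1] [-11.0, 16.3, 0.9]
[-0.0, -0.0, -5.1] [-12.4, 15.3, 0.9]
[-0.0, -0.0, -5.1] [-13.7, 14.1, 0.9]
[-0.0, -0.0, -5.1] [-14.9, 12.8, 0.9]
[-0.0, -0.0, -5.1] [-16.0, 11.4, 0.9]
[-0.0, -0.0, -5.1] [-17.0, 9.9, 0.9]
[-0.0, -0.0, -5.1] [-17.8, 8.4, 0.9]
[-0.0, -0.0, -5.1] [-18.5, 6.7, 0.9]
[-0.0, -0.0, -5.1] [-19.0, 5.1, 0.9]
[-0.0, -0.0, -5.1] [-19.4, 3.3, 0.9]
```

Request:
servo_tool([
  [[0,0,-5.1],[-1,19.6,0.9],16],
  [[0,0,-5.1],[-2.8,19.5,0.9],16],
  [[0,0,-5.1],[-4.5,19.1,0.9],16],
  [[0,0,-5.1],[-6.2,18.6,0.9],16],
  [[0,0,-5.1],[-7.9,18,0.9],16],
  [[0,0,-5.1],[-9.5,17.2,0.9],16],
  [[0,0,-5.1],[-11,16.3,0.9],16],
  [[0,0,-5.1],[-12.4,15.3,0.9],16],
  [[0,0,-5.1],[-13.7,14.1,0.9],16],
  [[0,0,-5.1],[-14.9,12.8,0.9],16],
])

```text
time_s: 9.4
ee_pos: [568.9, -23.1, 172.0]
ee_rot: [-179.2, 0.5, 60.6]
force: [-0.6, 0.1, -3.5]
gripper_width: 20.7
```

```bash
python3 -c "
from h import *
plan((580.5,-135.8,175),90,8)"
```

```text
t 9.4 pos [568.9 -23.1 172. ] rot [-179.22    0.45   60.55] w 20.7 F [-0.6  0.1 -3.5] T [ 0.04 -0.15 -0.03] j6 -64.0
[-0.1, 0.0, -3.7] [-11.6, 8.2, -0.4]
[-0.1, 0.0, -3.7] [-12.1, 7.4, -0.4]
[-0.1, 0.0, -3.7] [-12.5, 6.6, -0.4]
[-0.1, 0.0, -3.7] [-12.9, 5.8, -0.4]
[-0.1, 0.0, -3.7] [-13.3, 5.0, -0.4]
[-0.1, 0.0, -3.7] [-13.5, 4.1, -0.4]
[-0.1, 0.0, -3.7] [-13.8, 3.2, -0.4]
[-0.1, 0.0, -3.7] [-14.0, 2.4, -0.4]
```

Request:
servo_tool([
  [[-0.1,0,-3.7],[-11.6,8.2,-0.8],16],
  [[-0.1,0,-3.7],[-12.1,7.4,-0.8],16],
  [[-0.1,0,-3.7],[-12.5,6.6,-0.8],16],
  [[-0.1,0,-3.7],[-12.9,5.8,-0.8],16],
  [[-0.1,0,-3.7],[-13.3,5,-0.8],16],
  [[-0.1,0,-3.7],[-13.5,4.1,-0.8],16],
  [[-0.1,0,-3.7],[-13.8,3.2,-0.8],16],
  [[-0.1,0,-3],[-10,2,-0.4],16],
  [[0,0,0],[0,0,0],16],
  [[0,0,0],[0,0,0],16],
])

```text
time_s: 10.65
ee_pos: [576.8, -135.7, 169.4]
ee_rot: [-178.9, -0.0, 90.2]
force: [-0.0, -0.8, -2.8]
gripper_width: 21.0
```

```bash
python3 -c "
from h import *
plan((580.5,-135.8,160),90,4)
W=grab('wrist','w5.png');print(proj(W,(580.5,-135.8,73.5)))
T=grab('top');S=grab('scene');
f=lambda i,x,y,w,h:cv2.resize(i[y:y+h,x:x+w,::-1],(400,300),interpolation=cv2.INTER_CUBIC)
cv2.imwrite('pics/c5.png',np.hstack([f(T['pixels'],314,218,80,60),f(S['pixels'],248,165,80,60)]))
plan((580.5,-135.8,160),90,4)"
```

```text
t 10.65 pos [ 576.8 -135.7  169.4] rot [-178.9    -0.     90.24] w 21.0 F [-0.  -0.8 -2.8] T [ 0.09 -0.16  0.01] j6 -104.3
[-0.3, -0.0, 0.1] [-0.0, 1.0, 2.3]
[-0.3, -0.0, 0.1] [-0.0, 0.9, 2.3]
[-0.3, -0.0, 0.1] [-0.0, 0.9, 2.3]
[-0.3, -0.0, 0.1] [-0.0, 0.9, 2.3]
[314.50930533 246.97156692]
t 10.8 pos [ 577.  -135.6  169.7] rot [-1.7894e+02  2.0000e-02  9.0290e+01] w 20.8 F [ 0.2 -0.6 -3.2] T [ 0.14 -0.15 -0.01] j6 -104.3
[-0.3, 0.0, 0.1] [-0.1, 0.9, 2.4]
[-0.3, 0.0, 0.1] [-0.1, 0.9, 2.4]
[-0.3, 0.0, 0.1] [-0.1, 0.9, 2.4]
[-0.3, 0.0, 0.1] [-0.1, 0.9, 2.4]
```

View pics/w5.png

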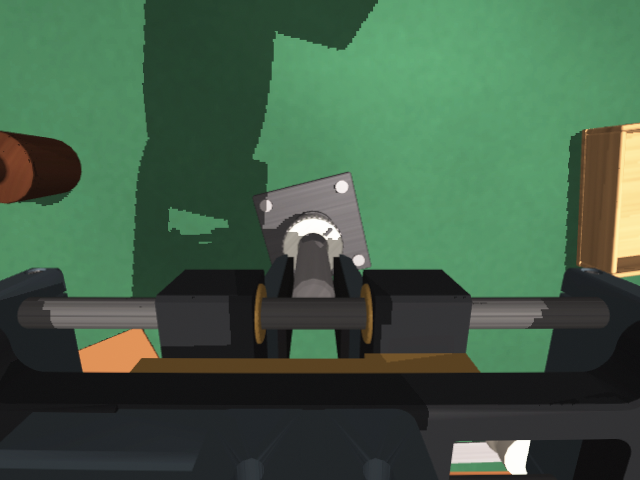

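View pics/c5.png

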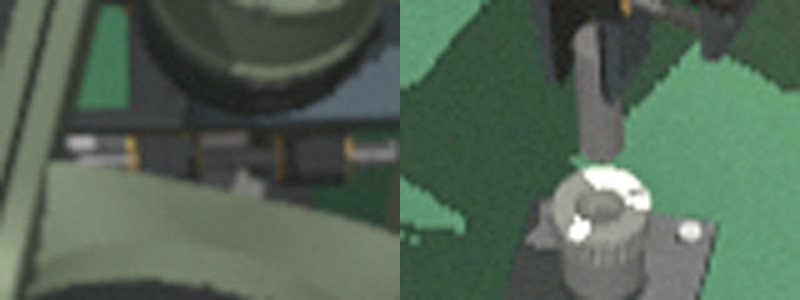

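The tool is tilted 1.1° about x, so I'll level it, centre it, go a bit lower, and then measure the punch tip against the nut.

Request:
servo_tool([
  [[-0.4,0,-0.1],[-0.2,1.2,3],16],
  [[-0.4,0,-0.1],[-0.2,1.2,3],16],
  [[-0.3,0,0],[-0.2,1,3],16],
  [[0,0,0],[0,0.2,3],16],
  [[0,0,0],[0,0,3],16],
  [[0,0,0],[0,0,3],16],
  [[0,0,0],[0,0,2],16],
  [[0,0,0],[0,0,0],16],
  [[0,0,0],[0,0,0],16],
  [[0,0,0],[0,0,0],16],
])

```text
time_s: 12.05
ee_pos: [580.8, -135.5, 148.3]
ee_rot: [179.9, 0.0, 90.5]
force: [-0.7, -0.5, -3.1]
gripper_width: 21.2
```

```bash
python3 -c "
from h import *
W=grab('wrist');print(proj(W,(580.5,-135.8,73.5)))
S=grab('scene');
f=lambda i,x,y,w,h,a,b:cv2.resize(i[y:y+h,x:x+w,::-1],(a,b),interpolation=cv2.INTER_CUBIC)
cv2.imwrite('pics/c6.png',np.hstack([f(W['pixels'],260,200,100,100,400,400),f(S['pixels'],258,170,60,60,400,400)]))
plan((580.5,-135.8,160),90,4)"
```

```text
[314.45443646 246.89849636]
t 12.15 pos [ 580.8 -135.5  148.3] rot [1.7989e+02 1.0000e-02 9.0520e+01] w 20.9 F [ 0.4 -0.1 -3.5] T [ 0.09 -0.11  0.  ] j6 -104.8
[0.0, 0.0, 0.1] [-0.1, -0.1, -2.9]
[0.0, 0.0, 0.1] [-0.1, -0.1, -2.9]
[0.0, 0.0, 0.1] [-0.1, -0.1, -2.9]
[0.0, 0.0, 0.1] [-0.1, -0.1, -2.9]
```

View pics/c6.png

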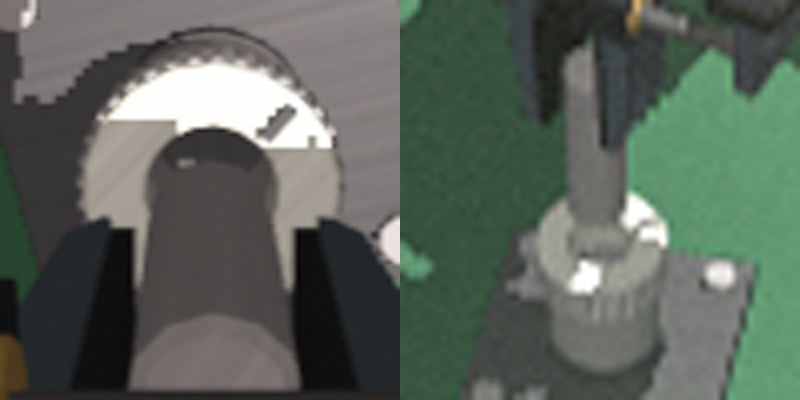

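```bash
python3 -c "
from h import *
W=grab('wrist');s=env.state();p=s['ee_pos']
for dz in(58,59):print('tip centre pred',proj(W,p-[0,0,dz]), 'far edge',proj(W,p-[11,0,dz]),proj(W,p-[-0,11,dz]),proj(W,p-[0,-11,dz]))
print('nut',proj(W,(580.5,-135.8,73.5)),[proj(W,(580.5+a,-135.8+b,73.5)).round(1) for a,b in((-25,0),(0,-25),(0,25),(-12.5,0),(0,-12.5),(0,12.5))])
cv2.imwrite('pics/c7.png',cv2.resize(np.clip(W['pixels'][205:270,275:355,::-1]*1.0,0,255).astype(np.uint8),(800,650)[:2],interpolation=cv2.INTER_CUBIC)[:600])
"
```

```text
tip centre pred [314.95693346 253.59299618] far edge [315.12155188 238.6526109 ] [299.54022987 253.45179053] [330.37169255 253.73324109]
tip centre pred [314.95110043 253.18853727] far edge [315.11497657 238.30445534] [299.59659292 253.04789204] [330.30368071 253.32825594]
nut [314.45484922 246.88641582] [array([314.8, 214.5]), array([281.6, 246.6]), array([347.3, 247.2]), array([314.6, 230.9]), array([298. , 246.7]), array([330.9, 247. ])]
```

View pics/c7.png

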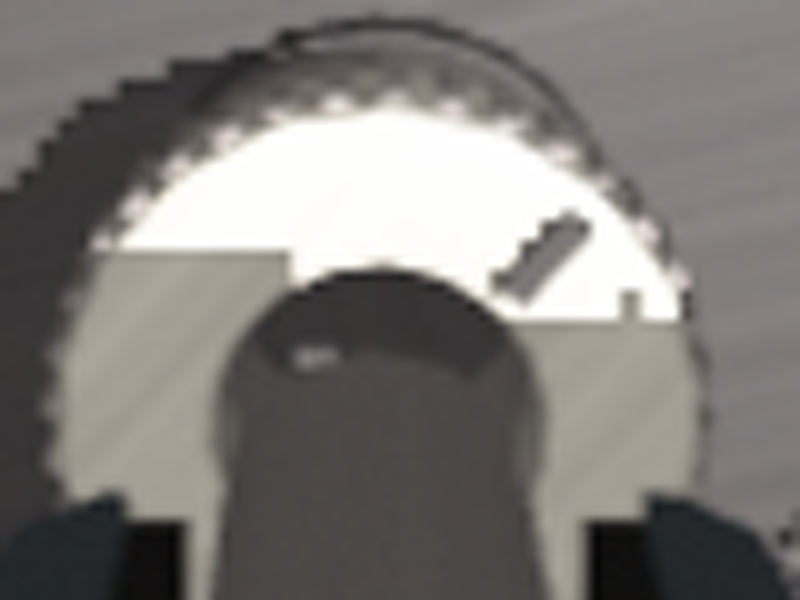

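Here the bore centre is at about (312.6,~247) and the punch tip's centre column is about 312.2, so they agree within about 0.4 mm. The rib is at (329,231). I'll enter gently and watch the force.

Request:
servo_tool([
  [[0,0,0],[0,0,3],16],
  [[0,0,0],[0,0,3],16],
  [[0,0,0],[0,0,3],16],
  [[0,0,0],[0,0,3],16],
  [[0,0,0],[0,0,3],16],
  [[0,0,0],[0,0,3],16],
  [[0,0,0],[0,0,3],16],
  [[0,0,0],[0,0,3],16],
  [[0,0,0],[0,0,2],16],
  [[0,0,0],[0,0,0],16],
])

```text
time_s: 13.45
ee_pos: [580.6, -135.4, 120.1]
ee_rot: [179.9, -0.0, 90.5]
force: [0.6, -0.1, -3.7]
gripper_width: 20.6
```

```bash
python3 -c "
from h import *
W=grab('wrist')
cv2.imwrite('pics/c8.png',cv2.resize(W['pixels'][205:270,275:355,::-1],(800,650),interpolation=cv2.INTER_CUBIC)[:600])
plan((580.8,-135.5,80),90,1)"
```

```text
t 13.5 pos [ 580.7 -135.5  120.3] rot [179.91   0.    90.52] w 20.7 F [-0.5 -0.4 -2.3] T [ 0.07 -0.13  0.03] j6 -104.8
[0.1, 0.0, 0.5] [-0.0, 0.0, 40.3]
```

View pics/c8.png

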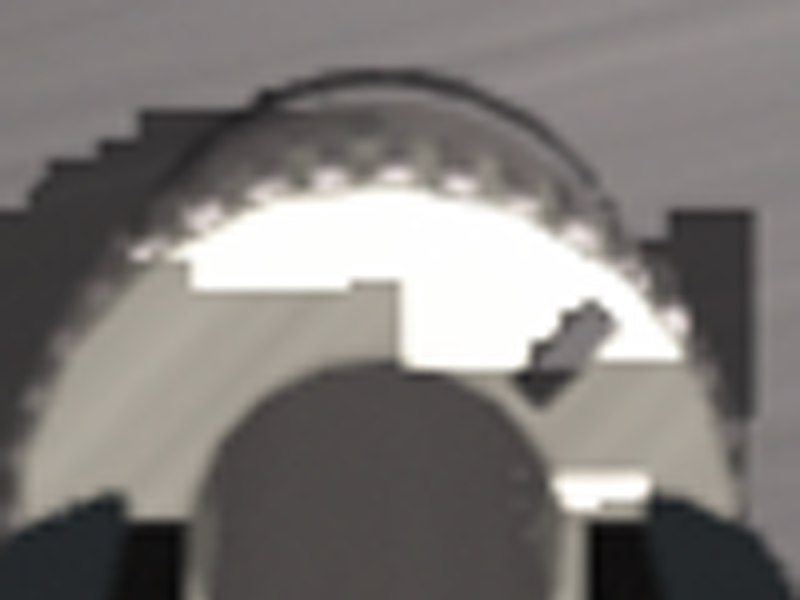

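The tip is inside the nut bore with no contact force. I'll continue down.

Request:
servo_tool([
  [[0,0,0],[0,0,4],16],
  [[0,0,0],[0,0,4],16],
  [[0,0,0],[0,0,4],16],
  [[0,0,0],[0,0,4],16],
  [[0,0,0],[0,0,4],16],
  [[0,0,0],[0,0,4],16],
  [[0,0,0],[0,0,4],16],
  [[0,0,0],[0,0,4],16],
  [[0,0,0],[0,0,3],16],
  [[0,0,0],[0,0,0],16],
])

```text
time_s: 14.75
ee_pos: [580.8, -135.5, 82.7]
ee_rot: [179.9, -0.0, 90.5]
force: [1.1, 0.1, -2.2]
gripper_width: 20.8
```

Request:
servo_tool([
  [[0,0,0],[0,0,1],16],
  [[0,0,0],[0,0,1],16],
  [[0,0,0],[0,0,1],16],
  [[0,0,0],[0,0,0],16],
  [[0,0,0],[0,0,0],16],
  [[0,0,0],[0,0,0],16],
  [[0,0,0],[0,0,0],16],
  [[0,0,0],[0,0,0],16],
  [[0,0,0],[0,0,0],16],
  [[0,0,0],[0,0,0],16],
])

```text
time_s: 16.0
ee_pos: [581.2, -135.6, 80.0]
ee_rot: [179.8, 0.0, 90.5]
force: [-0.1, 0.2, -3.2]
gripper_width: 20.8
```

```bash
python3 -c "
from h import *
W=grab('wrist')
plan((580.8,-135.5,77.5),90,1)"
```

```text
t 16.05 pos [ 581.2 -135.6   80.1] rot [1.7985e+02 2.0000e-02 9.0520e+01] w 21.2 F [ 1.   0.9 -3.2] T [ 0.05 -0.11 -0.02] j6 -104.8
[0.2, 0.0, 0.5] [0.1, -0.4, 2.6]
```

Request:
servo_tool([
  [[0,0,0],[0,0,0.6],16],
  [[0,0,0],[0,0,0.6],16],
  [[0,0,0],[0,0,0],16],
  [[0,0,0],[0,0,0],16],
  [[0,0,0],[0,0,0],16],
  [[0,0,0],[0,0,0],16],
  [[0,0,0],[0,0,0],16],
  [[0,0,0],[0,0,0],16],
  [[0,0,0],[0,0,0],16],
  [[0,0,0],[0,0,0],16],
])

```text
time_s: 17.3
ee_pos: [581.3, -135.6, 79.0]
ee_rot: [179.8, 0.0, 90.5]
force: [-0.8, 0.7, -2.4]
gripper_width: 21.0
```

The punch hangs about 0.5–1 mm above the floor, so I'll release it and let it settle.

Request:
servo_tool([
  [[0.1,0,0],[0,0,0.4],16],
  [[0,0,0],[0,0,0],16],
  [[0,0,0],[0,0,0],24],
  [[0,0,0],[0,0,0],30],
  [[0,0,0],[0,0,0],45],
  [[0,0,0],[0,0,0],62],
  [[0,0,0],[0,0,0],66],
  [[0,0,0],[0,0,0],66],
  [[0,0,0],[0,0,0],66],
  [[0,0,0],[0,0,0],66],
])

```text
time_s: 18.55
ee_pos: [582.5, -135.9, 79.9]
ee_rot: [179.8, 0.1, 90.5]
force: [0.6, 0.1, -0.1]
gripper_width: 65.7
```

```bash
python3 -c "
from h import *
W=grab('wrist','w9.png');S=grab('scene')
plan((580.8,-135.5,43),90,10)
f=lambda i,x,y,w,h,a,b:cv2.resize(i[y:y+h,x:x+w,::-1],(a,b),interpolation=cv2.INTER_CUBIC)
cv2.imwrite('pics/c9.png',np.hstack([f(W['pixels'],255,190,110,110,400,400),f(S['pixels'],258,170,60,60,400,400)]))
print('punch top pred',proj(S,(580.8,-135.5,100)),proj(W,(580.8,-135.5,100)))"
```

```text
t 18.65 pos [ 582.6 -135.9   80. ] rot [1.7975e+02 8.0000e-02 9.0520e+01] w 66.1 F [ 0.7 -0.  -0.1] T [ 0.11 -0.11 -0.02] j6 -104.7
[0.0, 0.0, 0.1] [0.1, -0.2, 3.7]
[0.0, 0.0, 0.1] [0.0, -0.2, 3.7]
[0.0, 0.0, 0.1] [0.0, -0.2, 3.7]
[0.0, 0.0, 0.1] [0.0, -0.2, 3.7]
[0.0, 0.0, 0.1] [0.0, -0.2, 3.7]
[0.0, 0.0, 0.1] [0.0, -0.2, 3.7]
[0.0, 0.0, 0.1] [0.0, -0.2, 3.7]
[0.0, 0.0, 0.1] [0.0, -0.2, 3.7]
[0.0, 0.0, 0.1] [0.0, -0.2, 3.7]
[0.0, 0.0, 0.1] [0.0, -0.2, 3.7]
punch top pred [287.10349573 198.86127464] [316.48860662 296.74733889]
```

View pics/c9.png

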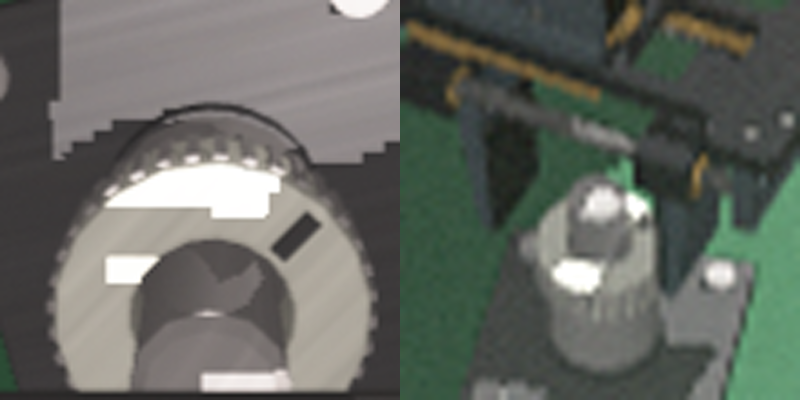

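The punch stands free in the bore. Its top is at about (288,200) in the scene view, against (287,199) predicted for a seated punch. I'll descend around the nut.

Request:
servo_tool([
  [[0.1,0,0.1],[0.1,-0.6,4],66],
  [[0.1,0,0],[0.1,-0.5,4],66],
  [[0,0,0],[0.1,-0.4,5],66],
  [[0,0,0],[0,-0.3,5],66],
  [[0,0,0],[0,0,5],66],
  [[0,0,0],[0,0,5],66],
  [[0,0,0],[0,0,5],66],
  [[0,0,0],[0,0,3],66],
  [[0,0,0],[0,0,0],66],
  [[0,0,0],[0,0,0],66],
])

```text
time_s: 19.9
ee_pos: [580.4, -135.6, 40.8]
ee_rot: [-180.0, 0.1, 90.4]
force: [-0.4, -1.1, 0.1]
gripper_width: 66.1
```

```bash
python3 -c "
from h import *
plan((580.8,-135.5,43),90,1)"
```

```text
t 19.9 pos [ 580.4 -135.6   40.8] rot [-1.7998e+02  6.0000e-02  9.0410e+01] w 66.1 F [-0.4 -1.1  0.1] T [ 0.15 -0.17 -0.01] j6 -104.6
[-0.0, 0.1, 0.4] [0.1, 0.4, -2.2]
```

Close on the nut.

Request:
servo_tool([
  [[0,0,0.4],[0.1,0.4,-2],66],
  [[0,0,0],[0,0,0],55],
  [[0,0,0],[0,0,0],48],
  [[0,0,0],[0,0,0],45],
  [[0,0,0],[0,0,0],45],
  [[0,0,0],[0,0,0],45],
  [[0,0,0],[0,0,0],45],
  [[0,0,0],[0,0,0],45],
  [[0,0,0],[0,0,0],45],
  [[0,0,0],[0,0,0],45],
], squeeze=25)

```text
time_s: 21.15
ee_pos: [581.2, -136.1, 43.6]
ee_rot: [180.0, 0.1, 90.0]
force: [0.5, -0.8, -0.7]
gripper_width: 49.9
```

```bash
python3 -c "
from h import *
plan((580.8,-135.5,43),90,1)
W=grab('wrist','w10.png')"
```

```text
t 21.15 pos [ 581.2 -136.1   43.6] rot [1.7996e+02 1.2000e-01 9.0020e+01] w 49.9 F [ 0.5 -0.8 -0.7] T [ 0.1  -0.19  0.03] j6 -104.2
[0.0, 0.1, 0.0] [0.6, -0.4, 0.6]
```

View pics/w10.png

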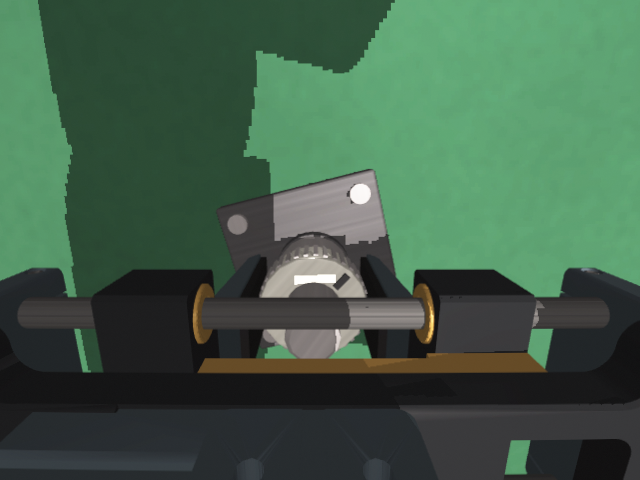

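Gripped at 49.9 mm, with the rib visible at (342,281). It should stay there while the nut turns with the tool. I'll turn clockwise (tool +z).

Request:
servo_tool([
  [[0,0,8],[0,0,0.1],45],
  [[0,0,8],[0,0,0.1],45],
  [[0,0,8],[0,0,0.1],45],
  [[0,0,8],[0,0,0.1],45],
  [[0,0,8],[0,0,0.1],45],
  [[0,0,8],[0,0,0.1],45],
  [[0,0,8],[0,0,0.1],45],
  [[0,0,8],[0,0,0.1],45],
  [[0,0,8],[0,0,0.1],45],
  [[0,0,0],[0,0,0],45],
])

```text
time_s: 22.45
ee_pos: [580.9, -136.4, 42.7]
ee_rot: [179.8, 0.0, 15.8]
force: [0.1, -1.4, 0.0]
gripper_width: 49.8
```

```bash
python3 -c "
from h import *
plan((580.8,-135.5,42.3),0,1)
W=grab('wrist');cv2.imwrite('pics/c11.png',cv2.resize(W['pixels'][220:370,210:410,::-1],(800,600)))"
```

```text
t 22.45 pos [ 580.9 -136.4   42.7] rot [1.7982e+02 3.0000e-02 1.5790e+01] w 49.8 F [ 0.1 -1.4  0. ] T [-0.01 -0.07 -0.  ] j6 -29.9
[0.2, 0.0, 15.8] [0.1, -0.9, 0.4]
```

View pics/c11.png

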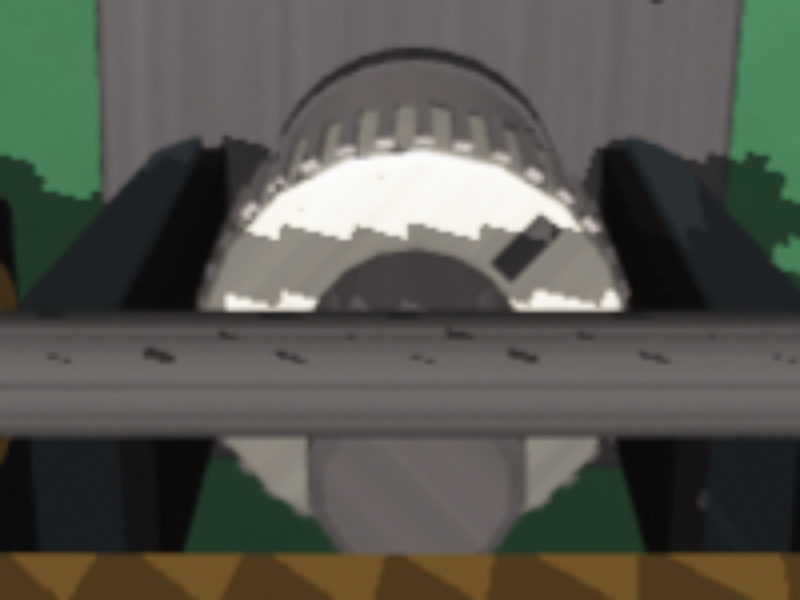

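The rib is at (341,282), so the nut has followed 74° with no slip. I'll go on.

Request:
servo_tool([
  [[0.1,0,8],[0,0,0.1],45],
  [[0.1,0,8],[0,0,0.1],45],
  [[0,0,8],[0,0,0.1],45],
  [[0,0,8],[0,0,0.1],45],
  [[0,0,6],[0,0,0.1],45],
  [[0,0,4],[0,0,0],45],
  [[0,0,4],[0,0,0],45],
  [[0,0,4],[0,0,0],45],
  [[0,0,4],[0,0,0],45],
  [[0,0,4],[0,0,0],45],
])

```text
time_s: 23.75
ee_pos: [580.4, -136.5, 42.2]
ee_rot: [179.8, -0.0, -42.2]
force: [-0.6, -1.9, 0.3]
gripper_width: 50.3
```

```bash
python3 -c "
from h import *
plan((580.8,-135.5,42.3),-60,1)"
```

```text
t 23.75 pos [ 580.4 -136.5   42.2] rot [ 1.7984e+02 -1.0000e-02 -4.2180e+01] w 50.3 F [-0.6 -1.9  0.3] T [-0.17  0.17  0.91] j6 28.0
[0.2, -0.0, 17.8] [-0.4, -1.0, -0.1]
```

Torque about z is now 0.91 N m, so this looks like the stop at about 132°. I'll check the rib for slip.

```bash
python3 -c "
from h import *
W=grab('wrist');cv2.imwrite('pics/c12.png',cv2.resize(W['pixels'][220:370,210:410,::-1],(800,600)))
plan((580.8,-135.5,42.3),-60,1)"
```

```text
t 23.8 pos [ 580.4 -136.5   42.2] rot [ 1.7984e+02 -1.0000e-02 -4.2280e+01] w 50.2 F [-1.4 -0.3  0.8] T [-0.02  0.03  0.89] j6 28.1
[0.2, -0.0, 17.7] [-0.4, -1.0, -0.1]
```

View pics/c12.png

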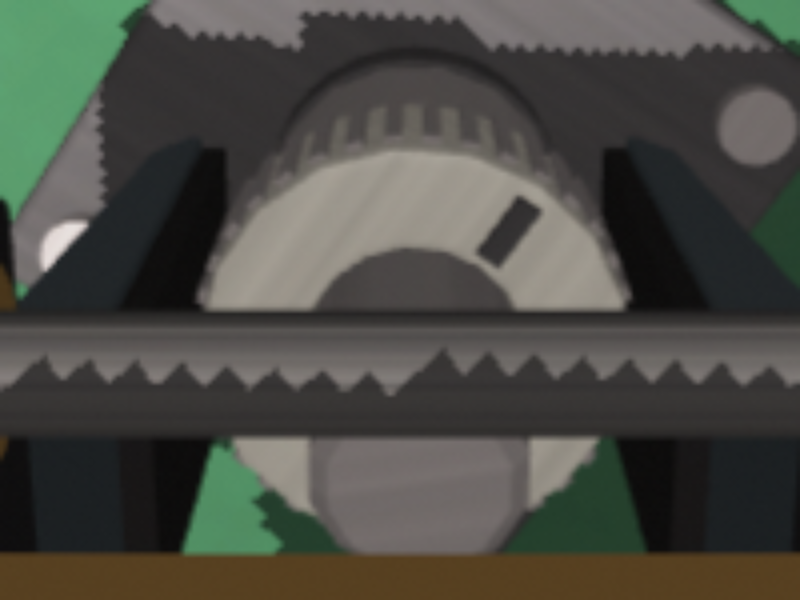

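```bash
cat >> h.py <<'E'
def rib(W,s,inner,outer,z=72.0):
    # crop coords (x4 scale of [220:370,210:410]) of rib ends -> angle in tool frame & world
    out=[]
    C=onz(W,((416+.5)/4-.5+210,239.3),z)
    Rt=R.from_euler('xyz',s['ee_rot'],degrees=True)
    for c in(inner,outer):
        uv=((c[0]+.5)/4-.5+210,(c[1]+.5)/4-.5+220)
        out.append(Rt.inv().apply(onz(W,uv,z)-s['ee_pos']))
    xc=Rt.inv().apply(C-s['ee_pos'])[0]
    a,b=out; m=(a+b)/2
    print('nut centre tool x',xc.round(2),'in/out',a.round(1),b.round(1))
    d=b-a; t1=np.degrees(np.arctan2(d[1],d[0])); t2=np.degrees(np.arctan2(m[1],m[0]-xc))
    print('tool angle by ends',t1.round(1),'by mid radius',t2.round(1),'|m|',np.hypot(m[1],m[0]-xc).round(1),'world by mid', (s['ee_rot'][2]-t2).round(1))
E
python3 -c "
from h import *
W=grab('wrist');s=env.state()
rib(W,s,(490,257),(530,206))
rib(W,s,(504,273),(545,222),72.7)"
```

```text
nut centre tool x 1.11 in/out [  9.4 -11.4 -29.8] [ 13.8 -17.4 -29.8]
tool angle by ends -54.1 by mid radius -53.9 |m| 17.8 world by mid 11.8
nut centre tool x 1.11 in/out [ 11.   -9.7 -30.5] [ 15.4 -15.8 -30.5]
tool angle by ends -53.6 by mid radius -46.5 |m| 17.6 world by mid 4.4
```

The tool slipped about 7° past the nut, so the stop is firmly reached at about 125° of nut travel, with the rib at world 11.8°. Now I'll back off 90° counter-clockwise, to a rib angle of about 101.8°.

Request:
servo_tool([
  [[0,0,-8],[0,0,-0.1],45],
  [[0.1,0,-9],[0,0,-0.1],45],
  [[0.1,0,-9],[0,0,-0.1],45],
  [[0,0,-9],[0,0,-0.1],45],
  [[0,0,-9],[0,0,-0.1],45],
  [[0,0,-9],[0,0,-0.1],45],
  [[0,0,-9],[0,0,-0.1],45],
  [[0,0,-9],[0,0,-0.1],45],
  [[0,0,-9],[0,0,-0.1],45],
  [[0,0,0],[0,0,0],45],
])

```text
time_s: 25.1
ee_pos: [581.2, -136.4, 43.1]
ee_rot: [-179.9, -0.3, 41.1]
force: [0.7, -0.0, 0.4]
gripper_width: 49.9
```

```bash
python3 -c "
from h import *
W=grab('wrist');cv2.imwrite('pics/c13.png',cv2.resize(W['pixels'][220:370,210:410,::-1],(800,600)))
plan((580.8,-135.5,43),47.8,1)"
```

```text
t 25.15 pos [ 581.2 -136.4   43.2] rot [-179.89   -0.27   41.09] w 49.7 F [-0.   0.3 -0.2] T [-0.04 -0.08  0.05] j6 -55.8
[-0.1, -0.3, -6.7] [0.3, -1.0, 0.2]
```

View pics/c13.png

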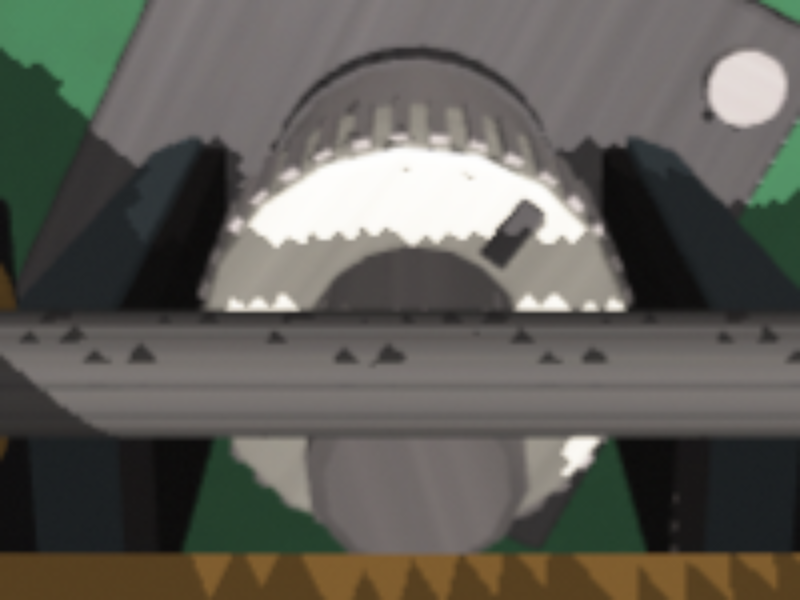

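```bash
python3 -c "
from h import *
W=grab('wrist');s=env.state()
rib(W,s,(494,256),(534,208),72.7)
rib(W,s,(490,257),(530,206),72)
print(s['ee_rot'])"
```

```text
nut centre tool x -0.59 in/out [  8.2 -11.3 -29.5] [ 12.6 -17.1 -29.5]
tool angle by ends -52.5 by mid radius -52.2 |m| 18.0 world by mid 93.3
nut centre tool x -0.59 in/out [  7.8 -10.9 -28.8] [ 12.2 -17.  -28.8]
tool angle by ends -54.2 by mid radius -52.8 |m| 17.6 world by mid 93.9
[-179.88907106   -0.26983468   41.08129606]
```

The nut has backed off about 82°, and the rib moved about 1.3° relative to the tool as the wind-up unwound. Another 8.3° is needed.

Request:
servo_tool([
  [[0,-0.1,-4],[0,0,0],45],
  [[0,-0.1,-3.5],[0,0,-0.1],45],
  [[0,-0.1,-0.6],[0,0,0],45],
  [[0,0,0],[0,0,0],45],
  [[0,0,0],[0,0,0],45],
  [[0,0,0],[0,0,0],45],
  [[0,0,0],[0,0,0],45],
  [[0,0,0],[0,0,0],45],
  [[0,0,0],[0,0,0],45],
  [[0,0,0],[0,0,0],45],
])

```text
time_s: 26.45
ee_pos: [581.2, -136.4, 43.2]
ee_rot: [-179.9, -0.0, 48.9]
force: [-0.3, -0.3, -0.0]
gripper_width: 50.0
```

```bash
python3 -c "
from h import *
W=grab('wrist');cv2.imwrite('pics/c14.png',cv2.resize(W['pixels'][220:370,210:410,::-1],(800,600)))
S=grab('scene','s14.png');T=grab('top','t14.png')
plan((580.8,-135.5,43),49.4,1)"
```

```text
t 26.6 pos [ 581.2 -136.4   43.2] rot [-179.9    -0.     48.93] w 49.9 F [-0.1 -0.5  0.4] T [-0.04 -0.12 -0.01] j6 -63.3
[-0.1, -0.0, -0.5] [0.4, -0.9, 0.2]
```

View pics/c14.png

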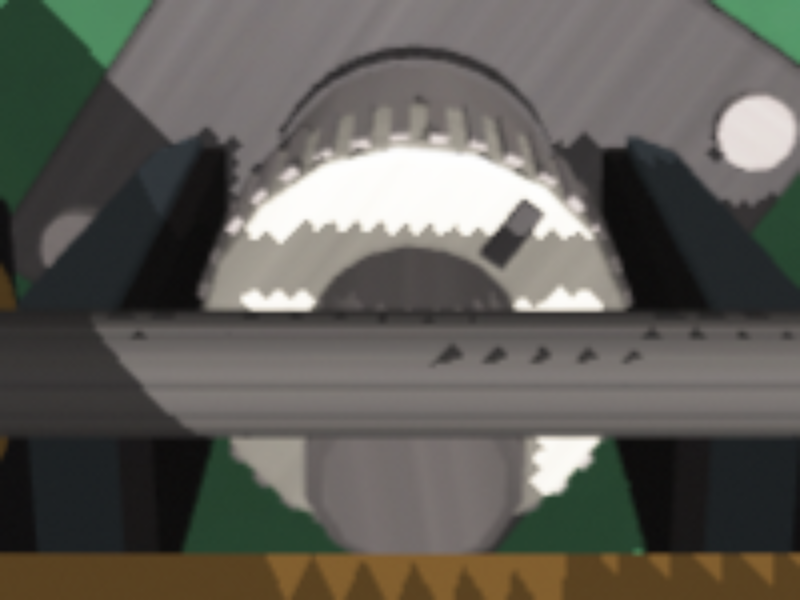

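View pics/s14.png

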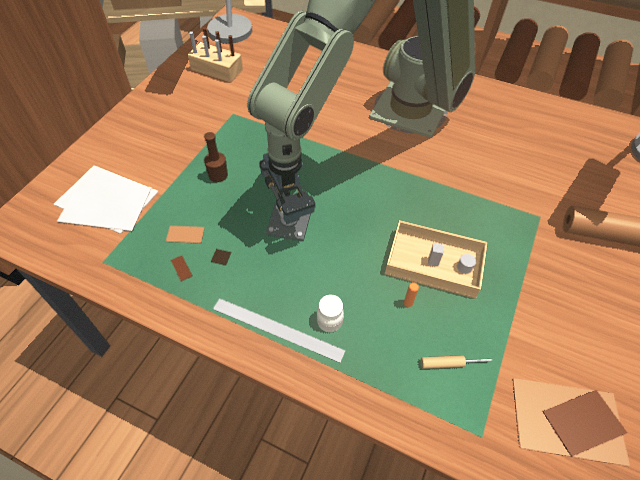

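The wrist view shows the rib at about the same place in the tool frame, crop (513,234), with the nut still gripped and the punch standing free in the bore. In the scene view the jar, maul, square die, stub and orange piece are unmoved. The tool turned 91.2° and about 1.3° of that was wind-up, so the nut backed off about 90°. Residual torque is about 0. Handing in.

```bash
python3 -c "
from h import *
print(env.job_done())"
```

```text
the job is handed in; nothing more can be done
None
```

The job is handed in at 26.6 s: the punch stands in the chuck, and the gripper is still holding the nut about a quarter turn back from its stop. No verdict came back.

- **Punch:** I took the slim grey cylinder from the bin, not the orange look-alike, and lowered it through the nut with no contact force. I let it drop the last 0.5–1 mm. Afterwards its top was within about 1–2 pixels of where a seated punch should appear in the scene view. I did not measure the seating any other way.
- **Screwing down:** The nut turned about 125° clockwise to a hard stop. The torque rose to 0.9 N m and the fingers slipped about 7° on the nut, which I allowed for.
- **Backing off:** The tool turned back 91.2°, and about 1.3° of that was wind-up, so the nut backed off about 90°. I'd trust that to about 2°, because reading the rib's absolute angle from the wrist camera was only that good.
- **Final state:** Grip opening is 50 mm at the 25 N setting, with force and torque near zero. The two other bin pieces, the glue jar and the maul looked unmoved in the last scene view.
- **Checks that disagreed:** The top and scene cameras differed by nearly 3 mm on positions. The wrist camera was also about 2 mm off sideways over the chuck, so I lined the punch up by comparing its tip with the bore in the same picture.

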